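Fit a recorder's memory cartridge and screw its captive cap down on the seal

ROBOT

A 7-joint arm with a two-finger parallel gripper is mounted at the origin on a cart in front of the work surface, level with it; the furniture and walls round the work are solid. World frame = base frame: x ahead of the robot, y to its left, z up, the work surface at z = 0. Lengths are in m, angles in rad, forces in N, time in s.
With the tool pointing down it reaches from about 0.4 to 0.85 m from the base axis. Payload 4.5 kg.
Tool frame: the origin (TCP) lies at the very end of the fingers, on their centre line; the grasp point (between the pads) lies 19 mm behind it; z points along the fingers, y is the line along which they close (so a half turn about z gives the same grasp; the last joint's range is limited). The gripper opens to 88 mm and grips with 3 to 60 N. Pads are 18 mm wide; open, the fingers measure 123 mm over their backs; the gripper's body (75 mm by 187 mm) begins 45 mm behind the grasp point.
Start: joints at [-1.154, 0.689, -0.195, 1.565, 0.157, 0.902, -0.215], TCP at [0.233, 0.58, 0.205] pointing down, gripper open.
Joint ranges: [-3.01, 3.01], [-0.46, 2.08], [-1.47, 1.51], [0.13, 2.56], [-1, 4.14], [0.04, 2.09], [-2.66, 2.66]. Speed limits (rad/s): [2.57, 2.57, 3.14, 3.14, 3.14, 3.14, 3.14].

INTERFACE

Orientations are given as a unit quaternion [x, y, z, w].
In Python, from plant import r, optics gives the robot as it stands.
- The arm moves only by the tool servo_tool, never from a script. Its arguments are lists of equal length, an entry for each row: "translation": the shift along the tool's x, y, z in m, a list of three; "turn": the turn, a rotation vector about the tool's x, y, z in rad, a list of three. In form: {"translation": [[dx, dy, dz], ...], "turn": [[rx, ry, rz], ...]}. A call has 1 to 10 rows; each row shifts and turns the commanded pose from where the row before left it, along the tool's axes as they then stand; what a row does not reach is not made up. A row lasts 1/8 s, in which the tool goes at most 62.5 mm and 10.7 degrees, less where a joint would pass 70% of its speed; a pose out of reach is approached as far as the arm can. A call is refused whole if a number of a shift passes 0.0625 or a number of a turn 0.188, either way. A call with a gripper value outside its range is refused whole. "grip" is the opening, from 0 (shut) to 1 (fully open), set as the call begins (left out, the last holds). The fingers move at their own pace and stop on an object; "grip_force" is the grip in N (left out, the last holds). Time passes only in rows, so rows that do not move let the fingers close. It gives the time, the measured TCP pose, the force, the opening and the grip force at its end, in the units of the state.
- r.get_state(): the state, without advancing time (a new reading comes with each control period).
- optics.snapshot(name): name is "scene" or "top" or "wrist"; returns a dict with "img" (480x640x3 uint8, red, green, blue), "z_map" (480x640 float32, m along the optical axis (not along the pixel's ray), 0 where there is no reading), "mtx" (3x3 intrinsics, pixels), "R" (3x3) and "t" (3): a world point X has camera coordinates R X + t. Camera axes: x right, y down, z forward; pixel columns grow to the right and rows downward; lengths in m; the calibration is good to about 2 mm. A picture is of the moment at which its call begins.
- r.finish_job(): hands the job in; it is judged then, once.
The state is a dict: "clock": time; "q": joint angles; "qd": joint speeds; "joint_torque": joint torques, N m; "tool_pos": TCP position; "eef_rot": TCP orientation; "contact_force": force on the tool from outside, world axes, zero at the start; "moment": the same for the moment, N m; "opening": opening from 0.0 (shut) to 1.0 (fully open); "finger_force": force on a finger pad.
Only numpy, scipy, OpenCV 4.12 (cv2) and the standard library are available. Lean on these libraries where they do the work, as an engineer would, in place of code of your own. Each camera call takes 0.05 s, during which the arm holds its last target. There are 200 camera calls.

TASK

Take the memory cartridge out of the desk reader and push it fully home in the slot inside the round threaded port of the sealed grey recorder. Then lift the captive cap on its swivel link, swing it over the port, lower it and screw it clockwise until it is tight on its seal, and let go. Leave the solder reel, the bottle and the roll of tape where they stand.

Things in the scene. Friction and masses are not known exactly. Their poses are not given: they have to be found in the camera images.
- cartridge: Memory cartridge, a flat upright slab 30 x 8 x 62 mm (x, y, z), 50 g, dark with ribbed grip top; origin at centre of its underside, z up to its grip end. Lower edge chamfered 2 mm. It stands 24 mm deep in the reader's slot, 38 mm showing. Either way round fits the recorder.
- reader: Desk reader, fixed grey block 86 x 66 x 40 mm with a slot in the middle of its top, 31.6 x 9.8 mm, long along the reader's x; origin at centre of its underside, z up.
- port_rim (a point): Centre of the rim of the recorder's port neck; z up, x along the slot's length. Rim is 20 mm above the case top and 80 mm above the table. Neck 41 mm across, threads 48. In it opens the slot, 31.4 mm (x) by 9.4 mm (y) with 2 mm lead-in, straight down. A rubber seal ring, inside 35 mm, stands 4 mm above the rim. The grey case spans from this point x -130 to +60, y -40 to +110 mm.
- slot_floor (a point): Centre of the slot's floor, 57 mm below the rim, axes as port_rim. The cartridge's underside rests here when home; its top then stands 5 mm above the rim. Over about the last 10 mm a contact spring in the slot grips it, so it must be pressed down with 3 to 8 N; it does not fall home by itself.
- link_pin (a point): Axis of the fixed vertical pin on which the link swivels and slides, at rim height, 75 mm from port_rim along its +y; the pin is 9 mm thick and ends 20 mm above the rim. The link swings about it in a circle of 75 mm radius; a stop ends the swing, turning anticlockwise from above, exactly where the cap is over the port.
- cap_top (a point): Centre of the cap's top face, z up. Round black fluted cap 56 mm across, free to turn for ever in the link's ring. Grip the upper 17 mm; the ring, 61 mm across, is 21 to 26 mm below this point. Parked beside the port on the pin, 12.5 mm above the rim; it rises 23 mm above that at most (120 g) and sinks by itself. To pass over the port this point must be 31 mm above the rim.
- recorder: The fixed grey recorder case, 190 x 150 x 60 mm; origin at centre of its underside, z up, x along the slot's length. The port is 35 mm to +x and 35 mm to -y of the origin. Between it and the reader stands a fixed black power module with a cord, up to 0.21 m high: pass above. Three hidden lugs in the cap and three thread starts on the neck, 120 degrees apart, at an angle that nothing shows.
- cap_lift (a joint): Height of the link on its pin above its lowest place, m; cap_top is 12.5 mm above the rim plus this. Over the port: 6.6 to 10 mm with the lugs lying on the threads; turned clockwise, pressed lightly, they drop within 2.1 rad into the starts, 3.7 mm; 1 rad more draws the cap down to 1.5 mm, then 0.4 rad level to a hard stop (about 0.2 N m till there; at it the torque jumps or the fingers slip).
- solder_reel: Reel of solder wire, 52 mm across, 42 mm high; origin at centre of its underside. Stays where it is.
- alcohol_bottle: White bottle with a pink cap, 52 mm across, 108 mm high; origin at centre of its underside. Stays where it is.
- tape_roll: Roll of black tape lying flat, 69 mm across, 19 mm high; origin at centre of its underside. Stays where it is.
There are look-alikes about, which are no part of the job. Of the things that look like the cartridge, the larger one is meant.

How it is judged:
By the outcome, as a careful person would: the job done as asked, in the order asked, and still so for the second after the job is handed in, with the robot touching nothing.
It also fails if it takes over 72 s, if anything falls off the work surface, if the arm or the gripper's body presses on something with over 40 N, if the wrist force passes 120 N, or if a joint passes its speed limit or range.

## Working session

There is one attempt and no reset: what is moved stays moved. The work goes in short steps, Python scripts to look and compute and a tool call to move; the robot and the scene stay as the last step left them, time stands still between calls to the robot, and variables do not carry over. Pictures are saved under pics/ and viewed, at most 10 in all, crops included, and the job is handed in when it is done.

Besides the shell and the picture viewer there is one more tool, called after "Request:" in YAML: its name, and indented under it one key for each argument. servo_tool: Moves the arm, as the interface text tells. Its arguments: {"type":"object","properties":{"translation":{"type":"array"},"turn":{"type":"array"},"grip":{"type":"number"},"grip_force":{"type":"number"}},"required":["translation","turn"]}

```bash
mkdir -p pics; ls; python3 - <<'E'
from plant import r, optics
import cv2,numpy as np
for n in ["scene","top"]:
    s=optics.snapshot(n); cv2.imwrite(f"pics/{n}0.png",s["img"][:,:,::-1]); np.savez(f"{n}0.npz",**s); print(n,s["mtx"].tolist(),s["R"].round(3).tolist(),s["t"].round(3).tolist())
st=r.get_state(); print(st)
E
```

```text
pics
scene [[493.8290887771528, 0.0, 321.0253228605206], [0.0, 493.8290887771528, 235.92707560800326], [0.0, 0.0, 1.0]] [[0.815, -0.579, 0.007], [-0.239, -0.349, -0.906], [0.527, 0.737, -0.423]] [-0.534, 0.184, 0.708]
top [[493.6159392922393, 0.0, 320.25496840786485], [0.0, 493.6159392922393, 241.8720221390405], [0.0, 0.0, 1.0]] [[0.028, -0.999, 0.015], [-0.996, -0.029, -0.084], [0.085, -0.013, -0.996]] [-0.13, 0.6, 0.875]
{'clock': 0.1, 'q': array([-1.15419743,  0.68987079, -0.19455526,  1.56618717,  0.15727256,
        0.90247245, -0.21512053]), 'qd': array([ 0.00040615, -0.0005695 , -0.00037889, -0.00386059,  0.00044684,
       -0.00022932,  0.00122895]), 'joint_torque': array([-3.44544940e-03, -5.28517306e+01, -1.27145827e+00, -1.53840172e+01,
       -5.25204185e-02,  1.99833652e-03,  4.35006280e-05]), 'tool_pos': array([0.233246  , 0.57921609, 0.20382353]), 'eef_rot': array([ 1.90203755e-01,  9.81744331e-01, -7.66091121e-04, -1.14450830e-04]), 'contact_force': array([ 0.46970434,  0.44221945, -0.65388914]), 'moment': array([ 0.01937984, -0.03720405, -0.01040906]), 'finger_force': 0.0, 'opening': 1.0034352603299257}
```

View pics/scene0.png

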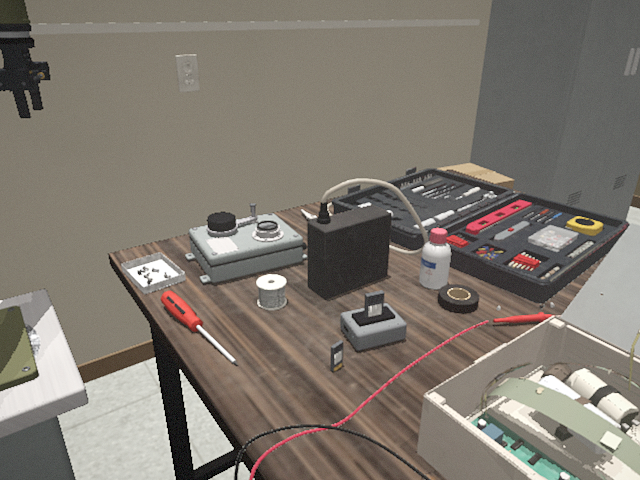

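View pics/top0.png

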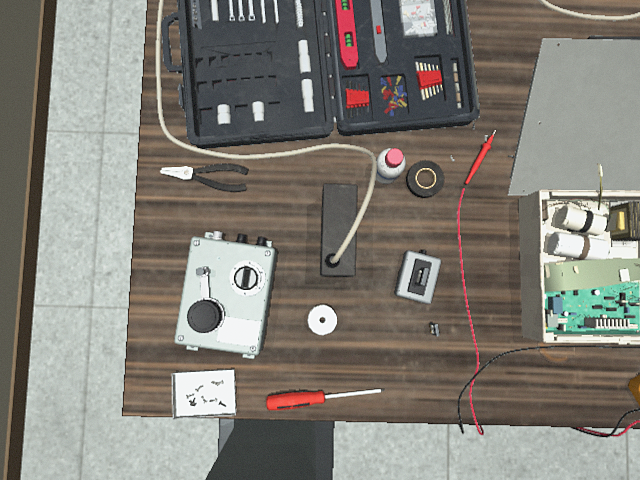

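The scene view shows the recorder (cap ≈(221,222), port ≈(267,230)), the power module, and the reader with cartridge (374,305). A smaller decoy stands at (337,355). In the top view the port is at (247,278), the cap (206,316), the pin (204,270) and the reader (418,277). Next I'll enlarge these.

```bash
python3 - <<'E'
import cv2,numpy as np
t=np.load("top0.npz")["img"][:,:,::-1]; s=np.load("scene0.npz")["img"][:,:,::-1]
up=lambda a,f:cv2.resize(a,None,fx=f,fy=f,interpolation=cv2.INTER_CUBIC)
A=up(t[225:355,170:280],4); B=up(t[240:310,390:445],4)
im=np.zeros((600,800,3),np.uint8); im[:520,:440]=A; im[:280,450:670]=B
C=up(s[205:250,200:290],3.8)[:171]; im[290:290+C.shape[0],450:450+C.shape[1]]=C
D=up(s[285:350,335:410],2)
im[465:465+D.shape[0],450:450+D.shape[1]]=D
cv2.imwrite("pics/crop1.png",im)
E
cat > h.py <<'E'
import numpy as np
def load(n): 
    d=np.load(n) if isinstance(n,str) else n
    return d
def ray(d,u,v):
    c=-d["R"].T@d["t"]; w=d["R"].T@np.linalg.solve(d["mtx"],[u,v,1.]); return c,w
def atz(d,u,v,z):
    c,w=ray(d,u,v); return c+w*(z-c[2])/w[2]
def tri(a,b):
    # a,b=(d,u,v): closest point, gap
    (c1,w1),(c2,w2)=ray(*a),ray(*b)
    s=np.linalg.lstsq(np.c_[w1,-w2],c2-c1,rcond=None)[0]
    p,q=c1+w1*s[0],c2+w2*s[1]; return (p+q)/2,np.linalg.norm(p-q)
def dep(d,u,v):
    c,w=ray(d,u,v); return c+w*d["z_map"][int(round(v)),int(round(u))]
def proj(d,X):
    p=d["mtx"]@(d["R"]@np.asarray(X)+d["t"]); return p[:2]/p[2]
E
```

```text
(no output)
```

View pics/crop1.png

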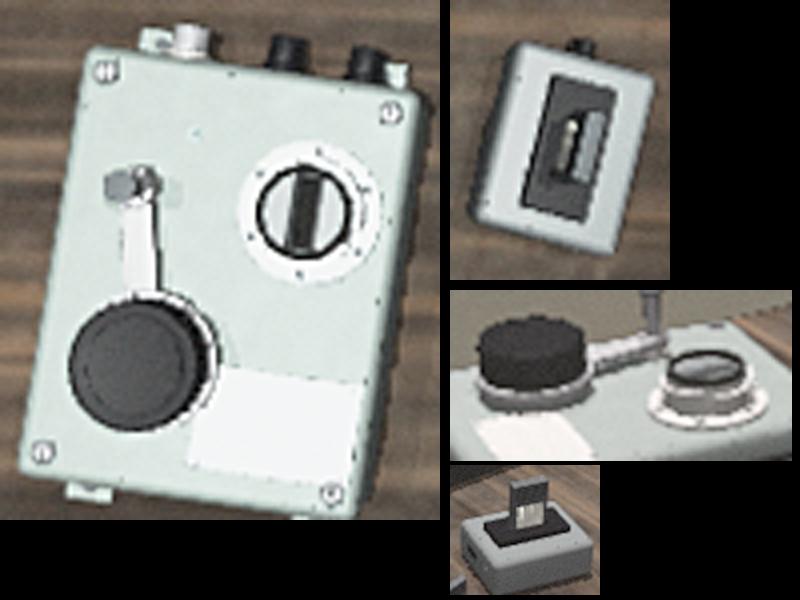

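The crops show the port slot centre at top px (245.8,277.8), slot line from (243.3,287.5) to (247,268.8), and cap centre at (203.2,316.2). The pin tip is near (199,271). The cartridge top is at (536,272)/(…) in the reader crop, i.e. about (538,273) on a tilted grip.

```bash
python3 - <<'E'
import numpy as np,cv2
from h import *
T=np.load("top0.npz");S=np.load("scene0.npz")
T={k:T[k] for k in T};S={k:S[k] for k in S}
np.set_printoptions(precision=4,suppress=True)
print("port",tri((T,245.75,277.75),(S,267.1,225.3)),dep(T,240,278),atz(T,245.75,277.75,.082))
print("cap",tri((T,203.2,316.2),(S,221.3,216.5)),dep(T,203,316),dep(S,221,217),atz(T,203.2,316.2,.0925))
# point clouds from depth
def cloud(d):
    v,u=np.mgrid[0:480,0:640]; z=d["z_map"]; m=z>0
    p=np.linalg.solve(d["mtx"],np.stack([u[m],v[m],np.ones(m.sum())]))*z[m]
    return (d["R"].T@(p-d["t"][:,None])).T
P=cloud(T);Q=cloud(S);np.savez("cl.npz",P=P,Q=Q)
def box(P,c,h,z0,z1):
    m=(abs(P[:,0]-c[0])<h)&(abs(P[:,1]-c[1])<h)&(P[:,2]>z0)&(P[:,2]<z1);return P[m]
def rect(A):
    r=cv2.minAreaRect(A[:,:2].astype(np.float32));return r
c=atz(T,225,300,.06);
for n,PP in (("T",P),("S",Q)):
  A=box(PP,c,.16,.054,.064);print(n,"case",len(A),rect(A),np.median(A[:,2]))
  cp=atz(T,203.2,316.2,.0925);A=box(PP,cp,.035,.083,.105);print("cap",len(A),cv2.minEnclosingCircle(A[:,:2].astype(np.float32)),np.median(A[:,2]))
  rd=atz(T,418,277,.04);A=box(PP,rd,.07,.033,.046);print("reader",len(A),rect(A),np.median(A[:,2]))
  A=box(PP,rd,.04,.06,.1);print("cart",len(A),rect(A) if len(A)>3 else 0,A[:,2].max() if len(A) else 0)
  A=box(PP,atz(T,338,230,.15),.12,.08,.3);print("mod",len(A),rect(A),np.percentile(A[:,2],[50,99,100]))
for (u,v) in [(199,271),(205,269),(410,262)]: print(dep(T,u,v))
E
```

```text
port (array([0.5339, 0.0131, 0.0803]), np.float64(0.0002509439186674985)) [0.5334 0.0234 0.0765] [0.534  0.0128 0.082 ]
cap (array([0.4683, 0.0795, 0.0915]), np.float64(0.0005190574944055729)) [0.4684 0.08   0.0916] [0.4661 0.0753 0.0924] [0.4681 0.0794 0.0925]
T case 7285 ((0.5040522813796997, 0.05173562094569206), (0.1497199386358261, 0.18949180841445923), 83.28209686279297) 0.05904308737480769
cap 891 ((0.4688163697719574, 0.07982806116342545), 0.028240779414772987) 0.0908154681208684
reader 911 ((0.545714795589447, -0.29219454526901245), (0.06384539604187012, 0.08311132341623306), 75.71038055419922) 0.03600280087814913
cart 115 ((0.5459072589874268, -0.2921604514122009), (0.00873660296201706, 0.029322197660803795), 76.47750091552734) 0.08049202633392742
mod 3616 ((0.647416889667511, -0.15421278774738312), (0.10642796754837036, 0.22437915205955505), 68.2447509765625) [0.1326 0.2085 0.211 ]
S case 2334 ((0.5023044347763062, 0.04815070703625679), (0.15014894306659698, 0.18903765082359314), 82.99179077148438) 0.0600889956575196
cap 356 ((0.4676501452922821, 0.07926691323518753), 0.029921041801571846) 0.09161197992588474
reader 983 ((0.5440452098846436, -0.29406556487083435), (0.06447717547416687, 0.08204484730958939), 77.40276336669922) 0.03511977710362706
cart 248 ((0.5446615815162659, -0.2935282588005066), (0.010170810855925083, 0.029966970905661583), 77.7105712890625) 0.07918039431870923
mod 4083 ((0.6466394662857056, -0.1562911570072174), (0.10623858124017715, 0.2263500839471817), 67.59979248046875) [0.1254 0.2074 0.2104]
[0.5429 0.0885 0.0995]
[0.547  0.0841 0.0745]
[ 0.5712 -0.2756  0.0357]
```

Request:
servo_tool:
  translation:
    - [0,0,-0.024]
    - [-0.0278,-0.0345,-0.024]
    - [-0.0278,-0.0345,-0.024]
    - [-0.0278,-0.0345,-0.024]
    - [-0.0278,-0.0345,0]
    - [-0.0278,-0.0345,0]
    - [-0.0278,-0.0345,0]
    - [-0.0278,-0.0345,0]
    - [-0.0278,-0.0345,0]
    - [-0.0278,-0.0345,0]
  turn:
    - [0,0,-0.15]
    - [0,0,0]
    - [0,0,0]
    - [0,0,0]
    - [0,0,0]
    - [0,0,0]
    - [0,0,0]
    - [0,0,0]
    - [0,0,0]
    - [0,0,0]
  grip: 0.4

```text
clock: 1.35
tool_pos: [0.4055, 0.2184, 0.3003]
eef_rot: [0.116, 0.993, -0.0, -0.0]
contact_force: [0.8, -0.4, -0.5]
opening: 0.399
finger_force: 0.0
```

Request:
servo_tool:
  translation:
    - [-0.0278,-0.0345,0]
    - [-0.0278,-0.0345,0]
    - [-0.0278,-0.0345,0]
    - [-0.0278,-0.0345,0]
    - [-0.0278,-0.0345,0]
    - [0,0,0]
  turn:
    - [0,0,0]
    - [0,0,0]
    - [0,0,0]
    - [0,0,0]
    - [0,0,0]
    - [0,0,0]

```text
clock: 2.1
tool_pos: [0.5014, 0.0159, 0.2999]
eef_rot: [0.12, 0.993, -0.001, -0.0]
contact_force: [-0.4, -0.7, 0.4]
opening: 0.394
finger_force: 0.0
```

```bash
cat >> h.py <<'E'
def pose(s):
    from scipy.spatial.transform import Rotation as Rn
    M=Rn.from_quat(s["eef_rot"]).as_matrix(); return M,np.asarray(s["tool_pos"])
def todo(s,X):
    M,p=pose(s); return M.T@(np.asarray(X)-p)
def yaw(s):
    M,p=pose(s); return np.degrees(np.arctan2(M[1,0],M[0,0])), M[:,2]
E
python3 - <<'E'
from plant import r,optics
import cv2,numpy as np
from h import *
w=optics.snapshot("wrist");s=r.get_state();np.savez("w1.npz",**w)
cv2.imwrite("pics/w1.png",w["img"][:,:,::-1])
print(s["clock"],s["tool_pos"],yaw(s),s["q"].round(3),s["contact_force"])
print("cam",-w["R"].T@w["t"],w["R"].round(3).tolist(),w["mtx"][0,0])
print(proj(w,[.534,.013,.08]),proj(w,[.4684,.0797,.0925]),dep(w,*proj(w,[.4684,.0797,.0925])))
E
```

```text
2.15 [0.50066425 0.01862098 0.30003255] (np.float64(166.46143611898216), array([-9.79236519e-04, -1.85653469e-04, -9.99999503e-01])) [ 0.005  0.409 -0.2    1.795  0.097  0.948  1.099] [0.40828187 0.11336284 0.45971015]
cam [0.42743696 0.0345499  0.48011919] [[0.238, 0.971, -0.002], [0.928, -0.227, 0.295], [0.286, -0.072, -0.956]] 338.92660750644285
[326.16875199 230.94080831] [370.51651128 165.12723726] [0.46840338 0.07970373 0.09246799]
```

View pics/w1.png

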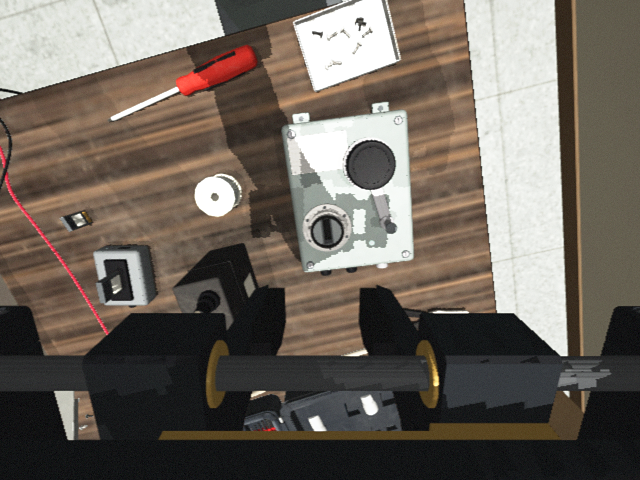

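The wrist view shows the port at (327,231), against a predicted (326,231), and the cap at (370,165), so calibration agrees. Before descending at the reader I'll check the module's clearance to the gripper body.

```bash
python3 - <<'E'
import numpy as np
z=np.load("cl.npz")
for n in "PQ":
    P=z[n]; m=(abs(P[:,0]-.6)<.2)&(P[:,1]<-.07)&(P[:,1]>-.40)&(P[:,2]>.1); P=P[m]
    d=P[:,:2]-[.545,-.293]
    a=np.radians(76.8); ty=np.array([np.cos(a),np.sin(a)]); tx=np.array([-ty[1],ty[0]])
    x,y=d@tx,d@ty
    for h in (.1,.12,.14,.18):
        k=P[:,2]>h; b=k&(abs(x)<.045)
        print(n,h,"in band min|y|",np.abs(y[b]).min() if b.any() else None, "min y-range", y[k].min(), "x",x[k].min(),x[k].max())
    k=(abs(y)<.05);print("rot90: x clearance",np.abs(x[k]).min() if k.any() else None)
    import cv2
    k=P[:,2]>.12; print(cv2.boxPoints(cv2.minAreaRect(P[k][P[k][:,0]<.66][:,:2].astype(np.float32))))
E
```

```text
P 0.1 in band min|y| 0.1210549040502788 min y-range 0.0900760150401745 x -0.19711178288172665 0.04261456969673779
P 0.12 in band min|y| 0.1210549040502788 min y-range 0.1210549040502788 x -0.15923442507137323 0.04261456969673779
P 0.14 in band min|y| 0.13999589126263115 min y-range 0.13068734340947416 x -0.1467830427553818 0.026676948873965604
P 0.18 in band min|y| 0.13999589126263115 min y-range 0.13133914674280586 x -0.11544550226979908 0.018591896707653998
rot90: x clearance None
[[ 0.5406596  -0.17863217]
 [ 0.6596412  -0.1828273 ]
 [ 0.66206485 -0.11408779]
 [ 0.54308325 -0.10989267]]
Q 0.1 in band min|y| 0.11812726421007289 min y-range 0.08749475637351542 x -0.1977779088658658 0.043464542038068
Q 0.12 in band min|y| 0.11964971339748268 min y-range 0.11964971339748268 x -0.15884624261581237 0.04334957650088377
Q 0.14 in band min|y| 0.13785985073809331 min y-range 0.12867693487482362 x -0.14511735230724554 0.027472823960363726
Q 0.18 in band min|y| 0.13785985073809331 min y-range 0.13006724150043816 x -0.11218668347801426 0.01833898964392776
rot90: x clearance None
[[ 0.54002506 -0.18478125]
 [ 0.65980476 -0.18521607]
 [ 0.66006047 -0.11477315]
 [ 0.54028076 -0.11433834]]
```

Request:
servo_tool:
  translation:
    - [-0.0144,-0.0366,0]
    - [-0.0144,-0.0366,0]
    - [-0.0144,-0.0366,0]
    - [-0.0144,-0.0366,0]
    - [-0.0144,-0.0366,0]
    - [-0.0144,-0.0366,0]
    - [-0.0144,-0.0366,0]
    - [-0.0144,-0.0366,0]
    - [0,0,0.01]
    - [0,0,0]
  turn:
    - [0,0,0]
    - [0,0,0]
    - [0,0,0]
    - [0,0,0]
    - [0,0,0]
    - [0,0,0]
    - [0,0,0]
    - [0,0,0]
    - [0,0,0]
    - [0,0,0]

```text
clock: 3.4
tool_pos: [0.545, -0.2886, 0.2893]
eef_rot: [0.115, 0.993, 0.001, -0.001]
contact_force: [-0.1, 1.4, 0.2]
opening: 0.399
finger_force: 0.0
```

```bash
python3 - <<'E'
from plant import r,optics
import cv2,numpy as np
from h import *
w=optics.snapshot("wrist");s=r.get_state();np.savez("w2.npz",**w)
cv2.imwrite("pics/w2.png",w["img"][:,:,::-1])
print(s["clock"],s["tool_pos"],yaw(s),s["q"].round(3))
print(proj(w,[.5455,-.293,.078]))
E
```

```text
3.45 [ 0.54542595 -0.28845676  0.28991156] (np.float64(166.85806092519718), array([-0.00117247,  0.00254206, -0.99999608])) [ 0.502  0.592 -0.159  1.475  0.098  1.084  1.664]
[317.72086405 208.00110288]
```

View pics/w2.png

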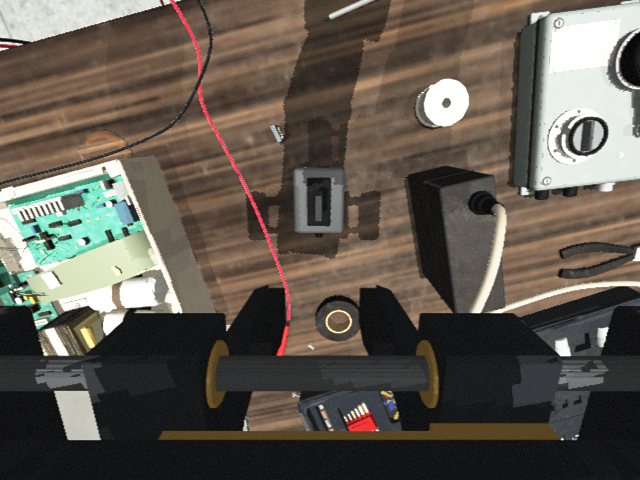

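Wrist view: the reader is at (320,200) with the cartridge upright at about (318,208), matching the prediction. The module clears the gripper body by about 26 mm.

```bash
python3 - <<'E'
from plant import r
import cv2,numpy as np
from h import *
s=r.get_state()
w=np.load("w2.npz");w={k:w[k] for k in w}
v,u=np.mgrid[0:480,0:640];z=w["z_map"];m=z>0
p=np.linalg.solve(w["mtx"],np.stack([u[m],v[m],np.ones(m.sum())]))*z[m]
P=(w["R"].T@(p-w["t"][:,None])).T
for a,b in((.06,.085),(.074,.085),(.03,.042)):
  A=P[(abs(P[:,0]-.545)<.06)&(abs(P[:,1]+.293)<.06)&(P[:,2]>a)&(P[:,2]<b)]
  print(len(A),cv2.minAreaRect(A[:,:2].astype(np.float32)),A[:,2].max(),np.median(A[:,:2],0))
print(todo(s,[.5453,-.2928,.050]))
E
```

```text
208 ((0.5452736616134644, -0.2932785153388977), (0.008330870419740677, 0.029643099755048752), 76.74069213867188) 0.08015136910086776 [ 0.54389132 -0.29269981]
196 ((0.5452834963798523, -0.29328083992004395), (0.00833086483180523, 0.029622914269566536), 76.74085998535156) 0.08015136910086776 [ 0.54475602 -0.29296292]
2972 ((0.5452120304107666, -0.29292231798171997), (0.06547457724809647, 0.08414721488952637), 76.93685150146484) 0.04195941527407711 [ 0.54158719 -0.2911171 ]
[-0.00127743 -0.00478805  0.23989972]
```

Request:
servo_tool:
  translation:
    - [-0.0012,-0.0048,0.04]
    - [0,0,0.045]
    - [0,0,0.045]
    - [0,0,0.045]
    - [0,0,0.035]
    - [0,0,0.02]
    - [0,0,0.01]
    - [0,0,0]
  turn:
    - [0,0,0]
    - [0,0,0]
    - [0,0,0]
    - [0,0,0]
    - [0,0,0]
    - [0,0,0]
    - [0,0,0]
    - [0,0,0]

```text
clock: 4.45
tool_pos: [0.5457, -0.2952, 0.0506]
eef_rot: [0.115, 0.993, 0.0, -0.0]
contact_force: [-0.6, 0.7, -0.5]
opening: 0.4
finger_force: 0.0
```

Request:
servo_tool:
  translation:
    - [0,0,0]
    - [0,0,0]
    - [0,0,0]
    - [0,0,0]
    - [0,0,0]
  turn:
    - [0,0,0]
    - [0,0,0]
    - [0,0,0]
    - [0,0,0]
    - [0,0,0]
  grip: 0.0
  grip_force: 20

```text
clock: 5.08
tool_pos: [0.5453, -0.2964, 0.0506]
eef_rot: [0.116, 0.993, 0.0, 0.0]
contact_force: [0.3, 0.9, -0.5]
opening: 0.006
finger_force: 0.0
```

The fingers closed on nothing, so I'll look.

```bash
python3 - <<'E'
from plant import r,optics
import cv2,numpy as np
from h import *
w=optics.snapshot("wrist");c=optics.snapshot("scene");s=r.get_state();np.savez("w3.npz",**w);np.savez("s3.npz",**c)
im=np.hstack([cv2.resize(w["img"][120:420,200:440],(480,600)),cv2.resize(c["img"][230:380,310:390],(320,600))])
cv2.imwrite("pics/m3.png",im[:,:,::-1])
print(s["clock"],s["tool_pos"],yaw(s),s["opening"],s["finger_force"])
E
```

```text
5.175 [ 0.54533477 -0.29639394  0.05048767] (np.float64(166.6619409993171), array([ 3.43871933e-05,  7.47444196e-05, -9.99999997e-01])) 0.005129975526737337 0.0
```

View pics/m3.png

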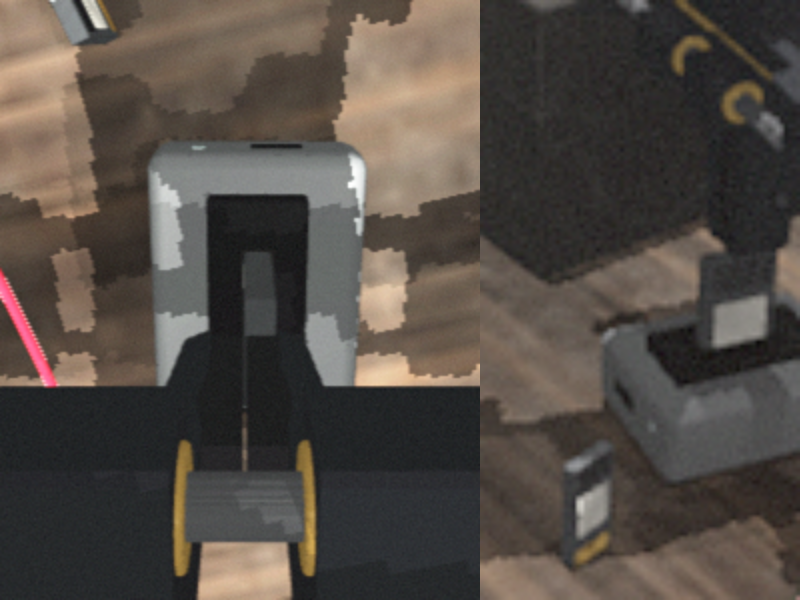

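The wrist crop shows the cartridge (crop (258,290), i.e. full px (329,265)) in front of the closed fingers, not between them. The scene crop likewise shows the fingers beyond it.

```bash
python3 - <<'E'
from plant import r
import numpy as np,cv2
from h import *
np.set_printoptions(precision=4,suppress=True)
s=r.get_state();M,p=pose(s)
for n in("w3","s3"):
  w=np.load(n+".npz");w={k:w[k] for k in w}
  print(n,"tcp px",proj(w,p),"grasp",proj(w,p-M[:,2]*.019),"cart",proj(w,[.5453,-.2932,.078]))
  v,u=np.mgrid[0:480,0:640];z=w["z_map"];m=z>0
  q=np.linalg.solve(w["mtx"],np.stack([u[m],v[m],np.ones(m.sum())]))*z[m]
  P=(w["R"].T@(q-w["t"][:,None])).T; L=(P-p)@M  # tool frame
  U=u[m];V=v[m]
  k=(abs(L[:,0])<.06)&(abs(L[:,1])<.06)
  for a,b in((-.06,-.045),(-.045,-.031),(-.031,-.025),(-.025,-.01),(-.01,.009)):
    kk=k&(L[:,2]>a)&(L[:,2]<b)
    if kk.any(): print((a,b),kk.sum(),"x",np.percentile(L[kk,0],[1,50,99]),"y",np.percentile(L[kk,1],[1,50,99]))
print(M)
w=np.load("w3.npz");w={k:w[k] for k in w}
for (u,v) in[(329,252),(329,262),(329,275),(329,282),(312,310),(340,320)]:
  print(u,v,(dep(w,u,v)-p)@M)
E
```

```text
w3 tcp px [321.6897 276.9776] grasp [321.6698 291.2746] cart [327.9087 297.2685]
(-0.06, -0.045) 1307 x [-0.0057  0.0095  0.0111] y [-0.0148 -0.0003  0.0146]
(-0.045, -0.031) 614 x [-0.0033  0.0094  0.0113] y [-0.0134  0.0002  0.0132]
(-0.031, -0.025) 341 x [0.0061 0.0113 0.0159] y [-0.0003  0.0036  0.0081]
(-0.025, -0.01) 171 x [0.006  0.0156 0.016 ] y [-0.0003  0.0037  0.0082]
(-0.01, 0.009) 186 x [-0.0036  0.0156  0.0256] y [-0.0086  0.0038  0.0163]
s3 tcp px [375.261  308.7504] grasp [375.935  298.1592] cart [374.8264 292.4283]
(-0.06, -0.045) 171 x [-0.0081  0.0086  0.0113] y [-0.0169 -0.0136  0.0132]
(-0.045, -0.031) 104 x [-0.0097  0.0085  0.0112] y [-0.0157 -0.0114  0.0121]
(-0.031, -0.025) 48 x [-0.0122  0.0074  0.0153] y [-0.0029  0.0002  0.0077]
(-0.025, -0.01) 165 x [-0.0138  0.003   0.0161] y [-0.0022 -0.0003  0.0062]
(-0.01, 0.009) 208 x [-0.0135  0.0031  0.0223] y [-0.0082 -0.0004  0.0058]
[[-0.973   0.2307  0.    ]
 [ 0.2307  0.973   0.0001]
 [-0.      0.0001 -1.    ]]
329 252 [ 0.0159  0.0041 -0.0021]
329 262 [ 0.0158  0.0038 -0.0178]
329 275 [ 0.0123  0.0036 -0.0266]
329 282 [ 0.0093  0.0036 -0.0282]
312 310 [ 0.0095 -0.0039 -0.0567]
340 320 [ 0.0091  0.0071 -0.0638]
```

```bash
python3 - <<'E'
from plant import r,optics
import numpy as np
from h import *
np.set_printoptions(precision=4,suppress=True)
from scipy.spatial.transform import Rotation as Rn
# w2: pose known roughly
a=np.radians(166.8);M=np.array([[np.cos(a),np.sin(a),0],[np.sin(a),-np.cos(a),0],[0,0,-1]]);p=np.array([.5454,-.2885,.2899])
w=np.load("w2.npz");w={k:w[k] for k in w}
print(proj(w,p),proj(w,p-M[:,2]*.019))
for v in(285,290,295,300,310,330):
  for u in(262,270,278,364,372,380):
    print(v,u,w["z_map"][v,u].round(3),(dep(w,u,v)-p)@M)
s=r.get_state();print(s["opening"],s["finger_force"],s["contact_force"],s["moment"])
t=optics.snapshot("top");np.savez("t3.npz",**t)
E
```

```text
[321.9018 278.0505] [321.9953 292.4049]
285 262 0.509 [-0.1334 -0.0892  0.2885]
285 270 0.511 [-0.1342 -0.0775  0.2902]
285 278 0.509 [-0.1334 -0.0652  0.2884]
285 364 0.511 [-0.1345  0.0642  0.2905]
285 372 0.511 [-0.1343  0.0762  0.29  ]
285 380 0.512 [-0.1346  0.0884  0.2907]
290 262 0.153 [ 0.011  -0.0271 -0.0397]
290 270 0.157 [ 0.0095 -0.0241 -0.0364]
290 278 0.157 [ 0.0094 -0.0204 -0.0361]
290 364 0.157 [ 0.0092  0.0194 -0.036 ]
290 372 0.158 [ 0.009   0.0232 -0.0355]
290 380 0.154 [ 0.0107  0.0262 -0.0392]
295 262 0.148 [ 0.0109 -0.0263 -0.0446]
295 270 0.152 [ 0.0094 -0.0233 -0.0415]
295 278 0.151 [ 0.0095 -0.0197 -0.0417]
295 364 0.151 [ 0.0097  0.0187 -0.0421]
295 372 0.152 [ 0.0092  0.0224 -0.0412]
295 380 0.148 [ 0.0111  0.0252 -0.0451]
300 262 0.143 [ 0.011  -0.0255 -0.0496]
300 270 0.149 [ 0.0087 -0.0229 -0.0449]
300 278 0.146 [ 0.0097 -0.0191 -0.0469]
300 364 0.148 [ 0.009   0.0182 -0.0458]
300 372 0.146 [ 0.01    0.0214 -0.0478]
300 380 0.144 [ 0.0105  0.0246 -0.0488]
310 262 0.138 [ 0.0095 -0.0246 -0.0555]
310 270 0.139 [ 0.0092 -0.0214 -0.0551]
310 278 0.14 [ 0.0089 -0.0182 -0.0544]
310 364 0.141 [ 0.0081  0.0174 -0.053 ]
310 372 0.138 [ 0.0096  0.0202 -0.0559]
310 380 0.139 [ 0.0091  0.0237 -0.0549]
330 262 0.124 [ 0.0094 -0.0221 -0.0706]
330 270 0.123 [ 0.01   -0.019  -0.0716]
330 278 0.141 [ 0.0002 -0.0184 -0.0555]
330 364 0.143 [-0.001   0.0176 -0.0537]
330 372 0.124 [ 0.0094  0.0181 -0.0706]
330 380 0.124 [ 0.0094  0.0211 -0.0706]
0.005129975526737337 0.0 [-1.2336 -0.6692  0.2751] [ 0.0595 -0.0177 -0.0069]
```

The finger ends sit about 34 mm behind the reported TCP, so the fingers closed above the cartridge. I'll measure that offset and where the body starts.

```bash
python3 - <<'E'
import numpy as np
from h import *
np.set_printoptions(precision=4,suppress=True)
a=np.radians(166.8);M=np.array([[np.cos(a),np.sin(a),0],[np.sin(a),-np.cos(a),0],[0,0,-1]])
for n,p in(("w1",[.5007,.0186,.3]),("w2",[.5454,-.2885,.2899]),("w3",[.5453,-.2964,.0505])):
  w=np.load(n+".npz");w={k:w[k] for k in w}
  v,u=np.mgrid[0:480,0:640];z=w["z_map"];m=(z>0)&(z<.25)
  q=np.linalg.solve(w["mtx"],np.stack([u[m],v[m],np.ones(m.sum())]))*z[m]
  L=((w["R"].T@(q-w["t"][:,None])).T-p)@M
  f=L[(abs(L[:,0]-.0095)<.004)&(abs(L[:,1])<.04)&(L[:,2]<-.02)]
  print(n,"tips",np.sort(f[:,2])[::-1][[0,10,50]])
  # histogram of lowest extents by y band
  for y0,y1 in((.03,.045),(.045,.07),(.07,.1),(.1,.14)):
    k=(L[:,1]>y0)&(L[:,1]<y1)
    if n!="w3" and k.any(): print((y0,y1),"zmax",np.percentile(L[k,2],[99.5,90,50]),"x",L[k,0].min(),L[k,0].max())
# scene/top view of fingers now
for n in("s3","t3"):
  w=np.load(n+".npz");w={k:w[k] for k in w};p=np.array([.5453,-.2964,.0505])
  v,u=np.mgrid[0:480,0:640];z=w["z_map"];m=(z>0)
  q=np.linalg.solve(w["mtx"],np.stack([u[m],v[m],np.ones(m.sum())]))*z[m]
  L=((w["R"].T@(q-w["t"][:,None])).T-p)@M
  for z0 in np.arange(-.13,0,.01):
    k=(L[:,2]>z0)&(L[:,2]<z0+.01)&(abs(L[:,0])<.05)&(abs(L[:,1])<.12)
    if k.any(): print(n,z0.round(3),k.sum(),"x",L[k,0].min(),L[k,0].max(),"y",L[k,1].min(),L[k,1].max())
E
```

```text
w1 tips [-0.0336 -0.0342 -0.0354]
(0.03, 0.045) zmax [-0.0729 -0.1119 -0.1223] x 0.008162115012115091 0.033688389862306115
(0.045, 0.07) zmax [-0.1054 -0.1129 -0.1164] x 0.0149870734674558 0.033164394701141464
(0.07, 0.1) zmax [-0.0984 -0.1002 -0.1051] x -0.013523809912183275 0.03310443950851774
w2 tips [-0.0326 -0.034  -0.0348]
(0.03, 0.045) zmax [-0.0556 -0.1101 -0.1219] x 0.009864929798560748 0.03546857479385202
(0.045, 0.07) zmax [-0.1044 -0.1127 -0.1212] x 0.01628294876033281 0.03505629789367735
(0.07, 0.1) zmax [-0.0983 -0.1001 -0.1053] x -0.011599111608106293 0.03540625713476579
w3 tips [-0.0223 -0.025  -0.0267]
s3 -0.13 617 x -0.03502824659158092 0.03578955086781713 y -0.09325842076809476 0.09061395946115144
s3 -0.12 764 x -0.03384531622371421 0.035170729875583236 y -0.08792135457430358 0.08407043632798783
s3 -0.11 548 x -0.03463053102806756 0.03517307719498614 y -0.08766200941211572 0.08529963928689972
s3 -0.1 65 x -0.031514454461123984 0.03387495972382246 y -0.08679413564872561 0.08161182535242557
s3 -0.09 48 x 0.0011246133372611819 0.011836204408134285 y -0.020298045070401
[... 443 characters left out ...]
04 44 x -0.009740733547004377 0.01130953839180524 y -0.014394603544613548 0.012342590888049454
s3 -0.03 102 x -0.013962236268110812 0.0163752491020113 y -0.0033479302152179336 0.007798739214833362
s3 -0.02 111 x -0.013859150443264636 0.01611995305217695 y -0.002224680292029271 0.006957516073840951
s3 -0.01 108 x -0.013473605678404495 0.01627285893429761 y -0.002935301087114066 0.0058367524259816846
t3 -0.13 282 x -0.034263811259134636 0.033893649682633566 y 0.007938222323906943 0.0933901832322952
t3 -0.12 154 x -0.03412519442661353 0.033875133232212945 y -0.007887141176094004 0.0830021629503504
t3 -0.11 31 x -0.03335351708032866 0.03393569065405347 y -0.008372335259221063 0.08327882253481528
```

The whole tool, body included, is really 33.5 mm higher than reported. True tip z = reported + 0.0335. I'll open, shift 3 mm and go deeper.

Request:
servo_tool:
  translation:
    - [0,0.0033,0]
    - [0,0,0]
    - [0,0,0]
    - [0,0,0.012]
    - [0,0,0.012]
    - [0,0,0.01]
    - [0,0,0]
  turn:
    - [0,0,0]
    - [0,0,0]
    - [0,0,0]
    - [0,0,0]
    - [0,0,0]
    - [0,0,0]
    - [0,0,0]
  grip: 0.4

```text
clock: 6.1
tool_pos: [0.5452, -0.2927, 0.0151]
eef_rot: [0.116, 0.993, 0.0, -0.001]
contact_force: [-0.1, -0.5, 0.1]
opening: 0.398
finger_force: 0.0
```

Request:
servo_tool:
  translation:
    - [0,0,0]
    - [0,0,0]
    - [0,0,0]
    - [0,0,0]
    - [0,0,0]
  turn:
    - [0,0,0]
    - [0,0,0]
    - [0,0,0]
    - [0,0,0]
    - [0,0,0]
  grip: 0.0
  grip_force: 20

```text
clock: 6.72
tool_pos: [0.5464, -0.2933, 0.0168]
eef_rot: [0.116, 0.993, -0.0, 0.0]
contact_force: [0.4, -0.1, 1.6]
opening: 0.088
finger_force: 20.0
```

Request:
servo_tool:
  translation:
    - [0,0,-0.01]
    - [0,0,-0.02]
    - [0,0,-0.05]
    - [0,0,-0.06]
    - [0,0,-0.06]
    - [0,0,-0.06]
    - [0,0,0]
  turn:
    - [0,0,0]
    - [0,0,0]
    - [0,0,0]
    - [0,0,0]
    - [0,0,0]
    - [0,0,-0.116]
    - [0,0,0]

```text
clock: 7.6
tool_pos: [0.5488, -0.2945, 0.2834]
eef_rot: [0.058, 0.998, -0.002, 0.006]
contact_force: [0.8, 0.3, -0.5]
opening: 0.089
finger_force: 20.0
```

Request:
servo_tool:
  translation:
    - [0.0059,0.0378,0]
    - [0.0059,0.0378,0]
    - [0.0059,0.0378,0]
    - [0.0059,0.0378,0]
    - [0.0059,0.0378,0]
    - [0.0059,0.0378,0]
    - [0.0059,0.0378,0]
    - [0.0059,0.0378,0]
    - [0,0,0]
    - [0,0,0]
  turn:
    - [0,0,0]
    - [0,0,0]
    - [0,0,0]
    - [0,0,0]
    - [0,0,0]
    - [0,0,0]
    - [0,0,0]
    - [0,0,0]
    - [0,0,0]
    - [0,0,0]

```text
clock: 8.85
tool_pos: [0.5337, 0.0117, 0.2763]
eef_rot: [0.059, 0.998, -0.001, -0.001]
contact_force: [1.2, -0.8, -0.7]
opening: 0.086
finger_force: 20.0
```

```bash
python3 - <<'E'
from plant import r,optics
import cv2,numpy as np
from h import *
w=optics.snapshot("wrist");s=r.get_state();np.savez("w4.npz",**w)
cv2.imwrite("pics/w4.png",cv2.resize(w["img"][150:390,200:440],(600,600),interpolation=cv2.INTER_CUBIC)[:,:,::-1])
print(s["clock"],s["tool_pos"],yaw(s),s["q"].round(3),s["opening"],s["finger_force"])
print(todo(s,[.534,.013,.1]),proj(w,[.534,.013,.08]))
E
```

```text
8.9 [0.53389675 0.0111121  0.27627581] (np.float64(173.1931870625382), array([-0.0010618 , -0.00116805, -0.99999875])) [ 0.025  0.483 -0.209  1.742  0.122  0.93   1.218] 0.08629016249531057 19.999682398047298
[-4.02106280e-05  2.11346233e-03  1.76273272e-01] [323.18073262 209.07029919]
```

View pics/w4.png

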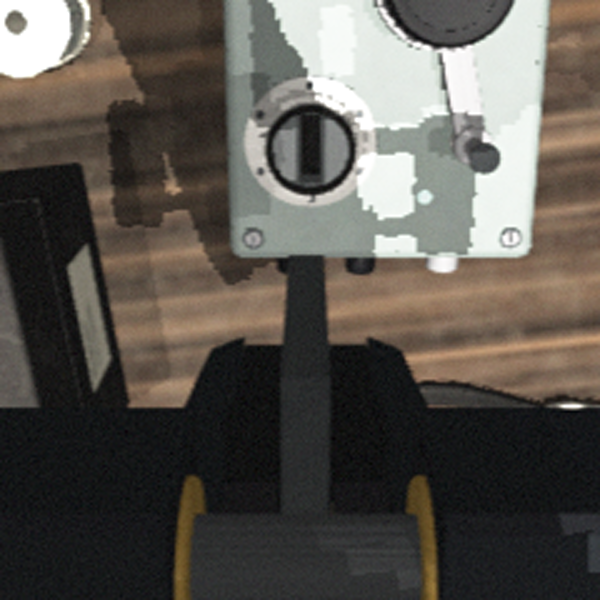

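The wrist crop shows the slot at crop (311,148), i.e. px (324.4,209.2). The cartridge hangs between the fingers, parallel to the slot, with its lower end centred at crop (308,256), i.e. px (323.2,252.4).

```bash
python3 - <<'E'
import numpy as np,cv2
from plant import r
from h import *
np.set_printoptions(precision=4,suppress=True)
s=r.get_state();M,p=pose(s);w=np.load("w4.npz");w={k:w[k] for k in w}
for z in(.08,.084):
  X=atz(w,324.4,209.1,z);print("slot",X,(X-p)@M)
v,u=np.mgrid[0:480,0:640];z=w["z_map"];m=(z>0)&(z<.26)&(abs(u-323)<12)&(v>248)&(v<290)
q=np.linalg.solve(w["mtx"],np.stack([u[m],v[m],np.ones(m.sum())]))*z[m]
L=((w["R"].T@(q-w["t"][:,None])).T-p)@M
for a,b in((-.04,-.03),(-.03,-.02),(-.02,-.01),(-.01,.004)):
  k=(L[:,2]>a)&(L[:,2]<b)
  if k.any(): print(a,k.sum(),"x",np.median(L[k,0]),"y",L[k,1].min(),L[k,1].max(),"z",L[k,2].max())
E
```

```text
slot [0.5342 0.0144 0.08  ] [-0.0001  0.0035  0.1963]
slot [0.5334 0.0144 0.084 ] [0.0007 0.0035 0.1923]
-0.04 154 x 0.016009988575406024 y -0.003935313436299041 0.0063355715430537685 z -0.030079870503037797
-0.03 120 x 0.016039851844917633 y -0.003272109320954259 0.004695342766942198 z -0.02012069912705265
-0.02 101 x 0.016038843727407232 y -0.003426886852086855 0.004436758517591876 z -0.010118385274552447
-0.01 78 x 0.016006326830247462 y -0.0036636087138615095 0.00450964417001888 z -0.0005748409606807323
```

Request:
servo_tool:
  translation:
    - [-0.001,0.0025,0.04]
    - [0,0,0.05]
    - [0,0,0.05]
    - [0,0,0.03]
    - [0,0,0.01]
    - [0,0,0]
  turn:
    - [0,0,0]
    - [0,0,0]
    - [0,0,0]
    - [0,0,0]
    - [0,0,0]
    - [0,0,0]

```text
clock: 9.65
tool_pos: [0.5359, 0.0142, 0.0966]
eef_rot: [0.059, 0.998, -0.0, -0.0]
contact_force: [-0.4, 0.4, -1.1]
opening: 0.089
finger_force: 20.0
```

```bash
python3 - <<'E'
from plant import r,optics
import cv2,numpy as np
from h import *
w=optics.snapshot("wrist");s=r.get_state();np.savez("w5.npz",**w)
cv2.imwrite("pics/w5.png",cv2.resize(w["img"][150:390,200:440],(600,600),interpolation=cv2.INTER_CUBIC)[:,:,::-1])
print(s["clock"],s["tool_pos"],yaw(s),proj(w,[.534,.013,.08]))
E
```

```text
9.7 [0.53647012 0.01446734 0.09730059] (np.float64(173.24659539422254), array([ 1.40204327e-03, -9.24956835e-05, -9.99999013e-01])) [319.41515966 263.93329392]
```

View pics/w5.png

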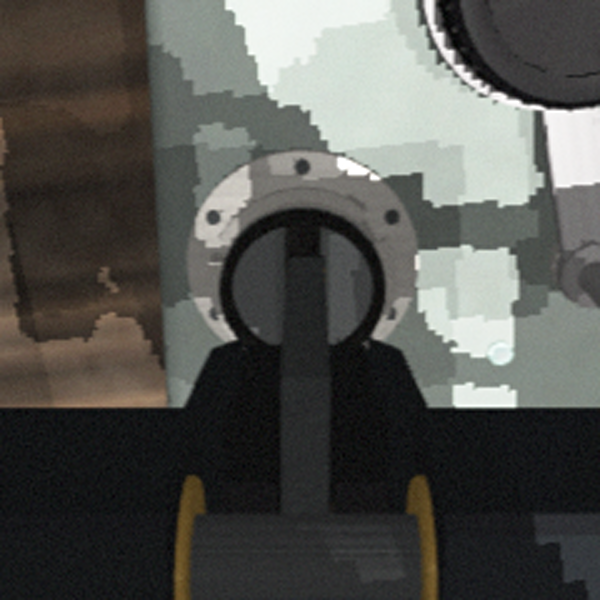

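The closer crop shows the seal ring's outer circle spanning x 219–385, top y≈208, so its centre is about (302,288). The slot is at x≈303 and the cartridge's lower end is centred at (308,256).

```bash
python3 - <<'E'
import numpy as np,cv2
from plant import r
from h import *
np.set_printoptions(precision=4,suppress=True)
s=r.get_state();M,p=pose(s);w=np.load("w5.npz");w={k:w[k] for k in w}
f=lambda a,b:(200+a/2.5,150+b/2.5)
for a,b,z in((302,288,.084),(303,235,.08),(219,288,.084),(385,288,.084),(302,208,.084)):
  X=atz(w,*f(a,b),z);print((a,b),X,(X-p)@M)
# flange screw holes on case top are symmetric: (213,217),(391,216),(302,167)
for a,b in((213,217),(391,216),(302,167)):
  X=dep(w,*f(a,b));print("hole",X,(X-p)@M)
X=dep(w,*f(308,262));print("cart low end",(X-p)@M)
print("port est",(np.array([.534,.013,.08])-p)@M)
E
```

```text
(302, 288) [0.5334 0.0139 0.084 ] [ 0.003  -0.0009  0.0133]
(303, 235) [0.5213 0.0156 0.08  ] [ 0.0152 -0.0006  0.0173]
(219, 288) [ 0.531  -0.0061  0.084 ] [ 0.003  -0.0211  0.0133]
(385, 288) [0.5358 0.034  0.084 ] [0.003  0.0193 0.0133]
(302, 208) [0.5134 0.0164 0.084 ] [ 0.0232 -0.0008  0.0133]
hole [ 0.5185 -0.0077  0.0642] [ 0.0153 -0.0242  0.033 ]
hole [0.5242 0.0385 0.0628] [0.0151 0.0225 0.0345]
hole [0.5081 0.0169 0.0639] [ 0.0285 -0.0009  0.0333]
cart low end [ 0.0166  0.0005 -0.0067]
port est [ 0.0023 -0.0017  0.0173]
```

Request:
servo_tool:
  translation:
    - [0.001,-0.0012,0]
    - [0,0,0.005]
    - [0,0,0.005]
    - [0,0,0.004]
    - [0,0,0.003]
    - [0,0,0.003]
    - [0,0,0]
  turn:
    - [0,0,0]
    - [0,0,0]
    - [0,0,0]
    - [0,0,0]
    - [0,0,0]
    - [0,0,0]
    - [0,0,0]

```text
clock: 10.58
tool_pos: [0.5347, 0.014, 0.0763]
eef_rot: [0.058, 0.998, 0.0, -0.0]
contact_force: [-0.4, -0.1, -0.6]
opening: 0.088
finger_force: 20.0
```

Request:
servo_tool:
  translation:
    - [0,0,0.002]
    - [0,0,0.002]
    - [0,0,0.002]
    - [0,0,0]
  turn:
    - [0,0,0]
    - [0,0,0]
    - [0,0,0]
    - [0,0,0]

```text
clock: 11.08
tool_pos: [0.5347, 0.014, 0.0704]
eef_rot: [0.058, 0.998, 0.0, 0.0]
contact_force: [1.0, -0.1, -1.1]
opening: 0.09
finger_force: 20.0
```

Request:
servo_tool:
  translation:
    - [0,0,0.003]
    - [0,0,0.003]
    - [0,0,0.003]
    - [0,0,0.003]
    - [0,0,0.002]
    - [0,0,0]
  turn:
    - [0,0,0]
    - [0,0,0]
    - [0,0,0]
    - [0,0,0]
    - [0,0,0]
    - [0,0,0]

```text
clock: 11.82
tool_pos: [0.5347, 0.014, 0.0563]
eef_rot: [0.058, 0.998, 0.0, 0.0]
contact_force: [1.9, 0.2, -0.7]
opening: 0.086
finger_force: 20.0
```

Request:
servo_tool:
  translation:
    - [0,0,0]
    - [0,0,0]
    - [0,0,0]
    - [0,0,-0.015]
    - [0,0,-0.02]
    - [0,0,-0.008]
    - [0,0,0]
  turn:
    - [0,0,0]
    - [0,0,0]
    - [0,0,0]
    - [0,0,0]
    - [0,0,0]
    - [0,0,0]
    - [0,0,0]
  grip: 0.2

```text
clock: 12.7
tool_pos: [0.5351, 0.014, 0.1003]
eef_rot: [0.058, 0.998, 0.0, 0.001]
contact_force: [0.2, -0.6, -0.5]
opening: 0.199
finger_force: 0.0
```

Request:
servo_tool:
  translation:
    - [0,0,0]
    - [0,0,0]
    - [0,0,0]
    - [0,0,0.006]
    - [0,0,0.005]
    - [0,0,0]
  turn:
    - [0,0,0]
    - [0,0,0]
    - [0,0,0]
    - [0,0,0]
    - [0,0,0]
    - [0,0,0]
  grip: 0.0

```text
clock: 13.45
tool_pos: [0.5341, 0.0139, 0.0879]
eef_rot: [0.058, 0.998, -0.0, -0.001]
contact_force: [-0.0, -0.2, 1.4]
opening: 0.005
finger_force: 0.0
```

```bash
python3 - <<'E'
from plant import r,optics
import numpy as np
from h import *
np.set_printoptions(precision=4,suppress=True)
w=optics.snapshot("wrist");s=r.get_state();M,p=pose(s);print(p,s["contact_force"],s["opening"])
c=optics.snapshot("scene")
for n,w in(("w",w),("s",c)):
  v,u=np.mgrid[0:480,0:640];z=w["z_map"];m=(z>0)
  q=np.linalg.solve(w["mtx"],np.stack([u[m],v[m],np.ones(m.sum())]))*z[m]
  P=(w["R"].T@(q-w["t"][:,None])).T;d=P-[.534,.0138,0]
  a=np.radians(-6.75);x=d[:,0]*np.cos(a)+d[:,1]*np.sin(a);y=-d[:,0]*np.sin(a)+d[:,1]*np.cos(a)
  for b in np.arange(.078,.13,.004):
    k=(P[:,2]>b)&(P[:,2]<b+.004)&(abs(x)<.03)&(abs(y)<.03)
    if k.any(): print(n,b.round(3),k.sum(),"x",x[k].min(),x[k].max(),"y",y[k].min(),y[k].max())
E
```

```text
[0.5344 0.014  0.0881] [ 0.287  -0.5126  0.3841] 0.000567572516015956
w 0.078 1624 x -0.020522695120921162 0.012470339399728688 y -0.020936669021726754 0.02306091842923974
w 0.082 718 x -0.02009095835845187 0.010124032167447962 y -0.02031840256596356 0.019866872911573224
w 0.086 47 x -0.015491645870039535 0.005414927674928836 y -0.004222519251697133 0.004376464825669436
w 0.09 527 x -0.015603976986619954 0.004907994615183587 y -0.004207341327620786 0.004364481596802935
w 0.094 3 x -0.01147019180017779 -0.0018914711255982749 y -0.0023942105066155754 0.0020262420339819754
w 0.118 5 x -0.010175148652299442 -0.008461386920395083 y -0.0020046291820431886 0.00833835843778265
w 0.122 149 x -0.010886526973644412 -0.008438715213334296 y -0.011593336210804992 0.012255427184284785
w 0.126 251 x -0.011079174436544416 -0.0003118239777399091 y -0.01396790396677675 0.013865688305198246
s 0.078 74 x -0.01998775561389903 0.022283760978455743 y -0.02257314016835351 0.01103330737406628
s 0.082 72 x -0.019678975315570595 0.02049954049711284 y -0.021906585704921922 0.012390594907302682
s 0.086 28 x -0.015104602017047346 0.013781905071375968 y -0.0069359336191402625 -0.0007758271046193248
s 0.09 40 x -0.015320811824849657 0.013940593520910146 y -0.005971395362882522 0.004746382759607805
s 0.094 1 x 0.007945906073586756 0.007945906073586756 y -0.0023931317736091418 -0.0023931317736091418
s 0.118 1 x 0.009213098757853175 0.009213098757853175 y -0.0066240038042211236 -0.0066240038042211236
s 0.122 13 x -0.00987973559034785 0.00914943217999083 y -0.012137569402453516 0.007828333751327902
s 0.126 32 x -0.010616150601425409 0.011751783537764796 y -0.015367475946677464 0.011047450909037918
```

Request:
servo_tool:
  translation:
    - [0,0,0.01]
    - [0,0,0.01]
    - [0,0,0.005]
    - [0,0,0.003]
    - [0,0,0.003]
    - [0,0,0.002]
    - [0,0,0]
  turn:
    - [0,0,0]
    - [0,0,0]
    - [0,0,0]
    - [0,0,0]
    - [0,0,0]
    - [0,0,0]
    - [0,0,0]

```text
clock: 14.42
tool_pos: [0.535, 0.014, 0.0557]
eef_rot: [0.058, 0.998, 0.0, 0.0]
contact_force: [0.3, 0.1, 3.3]
opening: 0.003
finger_force: 1.3
```

Request:
servo_tool:
  translation:
    - [0,0,0.001]
    - [0,0,0.001]
    - [0,0,0]
  turn:
    - [0,0,0]
    - [0,0,0]
    - [0,0,0]

```text
clock: 14.8
tool_pos: [0.5347, 0.0139, 0.0535]
eef_rot: [0.058, 0.998, 0.0, 0.0]
contact_force: [-0.0, -0.3, 4.0]
opening: 0.006
finger_force: 1.9
```

Request:
servo_tool:
  translation:
    - [0,0,0.001]
    - [0,0,0.0005]
    - [0,0,0]
  turn:
    - [0,0,0]
    - [0,0,0]
    - [0,0,0]

```text
clock: 15.18
tool_pos: [0.5346, 0.0139, 0.0519]
eef_rot: [0.058, 0.998, -0.0, -0.0]
contact_force: [-0.1, -0.2, 2.9]
opening: 0.005
finger_force: 1.7
```

Request:
servo_tool:
  translation:
    - [0,0,0.0005]
    - [0,0,0.0005]
    - [0,0,0]
  turn:
    - [0,0,0]
    - [0,0,0]
    - [0,0,0]

```text
clock: 15.55
tool_pos: [0.5348, 0.0139, 0.0512]
eef_rot: [0.058, 0.998, 0.0, 0.0]
contact_force: [0.7, -0.1, 6.3]
opening: 0.004
finger_force: 3.1
```

Force is rising near the floor, so I'll push to a clear jump.

Request:
servo_tool:
  translation:
    - [0,0,0.0005]
    - [0,0,0.0005]
    - [0,0,0]
  turn:
    - [0,0,0]
    - [0,0,0]
    - [0,0,0]

```text
clock: 15.92
tool_pos: [0.5352, 0.014, 0.0511]
eef_rot: [0.058, 0.998, 0.0, 0.001]
contact_force: [-2.8, -0.2, 14.9]
opening: 0.011
finger_force: 7.0
```

Request:
servo_tool:
  translation:
    - [0,0,0.0005]
    - [0,0,0]
  turn:
    - [0,0,0]
    - [0,0,0]

```text
clock: 16.18
tool_pos: [0.5354, 0.0141, 0.051]
eef_rot: [0.058, 0.998, 0.0, 0.001]
contact_force: [-1.8, -0.3, 17.5]
opening: 0.004
finger_force: 9.0
```

Cartridge is home: true tip about 0.0845 and a firm floor. Now I'll lift, go over the cap, open, and pre-wind the wrist about −3.1 rad.

Request:
servo_tool:
  translation:
    - [0,0,-0.02]
    - [0,0,-0.04]
    - [0,0,-0.04]
    - [0.0246,0.0191,0]
    - [0.0246,0.0191,0]
    - [0.0246,0.0191,0]
    - [0,0,0]
    - [0,0,0]
    - [0,0,0]
    - [0,0,0]
  turn:
    - [0,0,0]
    - [0,0,0]
    - [0,0,0]
    - [0,0,0]
    - [0,0,0]
    - [0,0,0]
    - [0,0,-0.18]
    - [0,0,-0.18]
    - [0,0,-0.18]
    - [0,0,-0.18]

```text
clock: 17.42
tool_pos: [0.4671, 0.0794, 0.149]
eef_rot: [-0.3, 0.954, 0.0, -0.001]
contact_force: [0.6, -0.5, 0.4]
opening: 0.002
finger_force: 0.0
```

Request:
servo_tool:
  translation:
    - [0,0,0]
    - [0,0,0]
    - [0,0,0]
    - [0,0,0]
    - [0,0,0]
    - [0,0,0]
    - [0,0,0]
    - [0,0,0]
    - [0,0,0]
    - [0,0,0]
  turn:
    - [0,0,-0.18]
    - [0,0,-0.18]
    - [0,0,-0.18]
    - [0,0,-0.18]
    - [0,0,-0.18]
    - [0,0,-0.18]
    - [0,0,-0.18]
    - [0,0,-0.18]
    - [0,0,-0.18]
    - [0,0,-0.18]
  grip: 0.84

```text
clock: 18.68
tool_pos: [0.4664, 0.0788, 0.1488]
eef_rot: [0.931, -0.364, -0.0, 0.003]
contact_force: [-0.6, 1.2, -1.8]
opening: 0.843
finger_force: 0.0
```

Request:
servo_tool:
  translation:
    - [0,0,0]
    - [0,0,0]
    - [0,0,0]
    - [0,0,0]
  turn:
    - [0,0,-0.18]
    - [0,0,-0.18]
    - [0,0,-0.18]
    - [0,0,0]

```text
clock: 19.18
tool_pos: [0.4181, 0.1076, 0.11]
eef_rot: [0.991, -0.13, 0.026, 0.01]
contact_force: [0.4, 0.7, -0.3]
opening: 0.839
finger_force: 0.0
```

```bash
python3 - <<'E'
from plant import r,optics
import numpy as np,cv2
from h import *
np.set_printoptions(precision=4,suppress=True)
w=optics.snapshot("wrist");t=optics.snapshot("top");s=r.get_state();M,p=pose(s);print(s["clock"],p,yaw(s),s["q"],s["opening"])
for n,w in(("w",w),("t",t)):
  np.savez(n+"6.npz",**w)
  v,u=np.mgrid[0:480,0:640];z=w["z_map"];m=(z>0)
  q=np.linalg.solve(w["mtx"],np.stack([u[m],v[m],np.ones(m.sum())]))*z[m]
  P=(w["R"].T@(q-w["t"][:,None])).T
  k=(np.hypot(P[:,0]-.468,P[:,1]-.08)<.045)&(P[:,2]>.088)&(P[:,2]<.1)
  if k.sum()>20:
    A=P[k];print(n,k.sum(),cv2.minEnclosingCircle(A[:,:2].astype(np.float32)),np.median(A[:,2]))
  k=(np.hypot(P[:,0]-.534,P[:,1]-.0138)<.013)&(P[:,2]>.05)&(P[:,2]<.1)
  if k.sum(): print(n,"cart top",np.percentile(P[k,2],[50,90,100]))
print(todo(s,[.4683,.0797,.043]))
E
```

```text
19.275 [0.4207 0.1074 0.1113] (np.float64(-15.332793125399316), array([ 0.0528, -0.0254, -0.9983])) [ 0.3596  1.065  -1.472   2.2276  1.2568  1.234   2.654 ] 0.8402931792778771
w 6939 ((0.4687159061431885, 0.08058454096317291), 0.028137484565377235) 0.0919220902932547
w cart top [0.0809 0.0856 0.0873]
t 844 ((0.4689883291721344, 0.07977142184972763), 0.027872901409864426) 0.0910109849419519
t cart top [0.0806 0.0848 0.0876]
[0.0492 0.0134 0.0714]
```

The wrist hit its upper limit: −rz raises q7, so clockwise unwinds it. I'll turn back about 1.85 rad and re-level.

Request:
servo_tool:
  translation:
    - [0,0,-0.01]
    - [0,0,-0.01]
    - [0,0,-0.01]
    - [0,0,0]
    - [0,0,0]
    - [0,0,0]
    - [0,0,0]
    - [0,0,0]
    - [0,0,0]
    - [0,0,0]
  turn:
    - [0,0,0.18]
    - [0,0,0.18]
    - [0,0,0.18]
    - [0,0,0.18]
    - [0,0,0.18]
    - [0,0,0.18]
    - [0,0,0.18]
    - [0,0,0.18]
    - [0,0,0.18]
    - [0,0,0.18]

```text
clock: 20.52
tool_pos: [0.4204, 0.108, 0.1421]
eef_rot: [-0.507, 0.861, -0.025, 0.017]
contact_force: [-0.5, -0.6, 0.0]
opening: 0.837
finger_force: 0.0
```

```bash
python3 - <<'E'
from plant import r
import numpy as np
from h import *
from scipy.spatial.transform import Rotation as Rn
np.set_printoptions(precision=4,suppress=True)
s=r.get_state();M,p=pose(s);print(s["clock"],p,yaw(s),s["q"],s["opening"])
a=np.radians(yaw(s)[0]);D=np.array([[np.cos(a),np.sin(a),0],[np.sin(a),-np.cos(a),0],[0,0,-1]])
print("level turn",Rn.from_matrix(M.T@D).as_rotvec(), "then",D.T@(np.array([.4688,.08,.14])-p))
E
```

```text
20.525 [0.4204 0.108  0.1421] (np.float64(-118.96550638246441), array([ 0.0552, -0.0248, -0.9982])) [ 0.3229  0.8494 -1.2626  2.2043  1.129   0.9863  0.9982] 0.8366482964672088
level turn [-0.0604  0.005  -0.0002] then [ 0.001  -0.0559  0.0021]
```

Request:
servo_tool:
  translation:
    - [0,0,0]
    - [0,-0.028,0]
    - [0.001,-0.028,0.002]
    - [0,0,0]
    - [0,0,0]
    - [0,0,0]
    - [0,0,0]
    - [0,0,0]
    - [0,0,0]
  turn:
    - [-0.0604,0.005,0]
    - [0,0,0]
    - [0,0,0]
    - [0,0,-0.18]
    - [0,0,-0.18]
    - [0,0,-0.18]
    - [0,0,-0.18]
    - [0,0,-0.18]
    - [0,0,0]

```text
clock: 21.65
tool_pos: [0.4687, 0.0803, 0.1396]
eef_rot: [0.833, -0.553, -0.001, 0.0]
contact_force: [-0.4, -0.4, 0.7]
opening: 0.841
finger_force: 0.0
```

```bash
cat > st.py <<'E'
from plant import r
import numpy as np,sys
from h import *
from scipy.spatial.transform import Rotation as Rn
np.set_printoptions(precision=4,suppress=True)
s=r.get_state();M,p=pose(s);print(s["clock"],p,yaw(s),s["q"],s["opening"],"M",s["moment"])
a=np.radians(yaw(s)[0]);D=np.array([[np.cos(a),np.sin(a),0],[np.sin(a),-np.cos(a),0],[0,0,-1]])
print("level turn",Rn.from_matrix(M.T@D).as_rotvec())
if len(sys.argv)>1: print("move",D.T@(np.array([float(v) for v in sys.argv[1:4]])-p))
E
python3 st.py .4688 .08 .0435
```

```text
21.65 [0.4687 0.0803 0.1396] (np.float64(-67.14254668137514), array([-0.0014, -0.0002, -1.    ])) [ 0.4585  1.0037 -1.4035  2.0423  1.1067  1.1932  2.0961] 0.8409250817377092 M [ 0.0674  0.1015 -0.0422]
level turn [0.0014 0.0003 0.    ]
move [ 0.0003 -0.      0.0961]
```

Request:
servo_tool:
  translation:
    - [0,0,0.03]
    - [0,0,0.03]
    - [0,0,0.02]
    - [0,0,0.011]
    - [0,0,0.005]
    - [0,0,0]
  turn:
    - [0,0,0.18]
    - [0,0,0.18]
    - [0,0,0]
    - [0,0,0]
    - [0,0,0]
    - [0,0,0]

```text
clock: 22.4
tool_pos: [0.4678, 0.0808, 0.0435]
eef_rot: [0.722, -0.692, -0.001, 0.001]
contact_force: [0.2, 0.1, 0.1]
opening: 0.841
finger_force: 0.0
```

Request:
servo_tool:
  translation:
    - [0,0,0]
    - [0,0,0]
    - [0,0,0]
    - [0,0,0]
  turn:
    - [0,0,0]
    - [0,0,0]
    - [0,0,0]
    - [0,0,0]
  grip: 0.5
  grip_force: 25

```text
clock: 22.9
tool_pos: [0.4685, 0.081, 0.0436]
eef_rot: [0.722, -0.691, -0.0, 0.0]
contact_force: [3.7, -0.3, 2.2]
opening: 0.619
finger_force: 25.0
```

```bash
python3 st.py .4688 .08 .0635
```

```text
22.9 [0.4685 0.081  0.0436] (np.float64(-87.49256646480445), array([-0.0002, -0.0001, -1.    ])) [ 0.3843  1.1147 -1.2219  2.1061  1.3128  1.0604  1.6131] 0.6192220035826501 M [ 0.1159 -0.5484  0.0097]
level turn [ 0.0002 -0.0001 -0.    ]
move [ 0.001  -0.0002 -0.0199]
```

Request:
servo_tool:
  translation:
    - [0,0,-0.004]
    - [0,0,-0.006]
    - [0,0,-0.006]
    - [0,0,-0.0048]
    - [0,0,0]
  turn:
    - [0,0,0]
    - [0,0,0]
    - [0,0,0]
    - [0,0,0]
    - [0,0,0]

```text
clock: 23.52
tool_pos: [0.4685, 0.081, 0.0645]
eef_rot: [0.722, -0.691, -0.0, 0.0]
contact_force: [6.1, 0.8, -0.5]
opening: 0.623
finger_force: 25.0
```

```bash
python3 st.py; python3 - <<'E'
from plant import r,optics
import numpy as np
from h import *
np.set_printoptions(precision=4,suppress=True)
s=r.get_state();M,p=pose(s);print(s["contact_force"])
for n in("scene","top"):
  w=optics.snapshot(n);v,u=np.mgrid[0:480,0:640];z=w["z_map"];m=(z>0)
  q=np.linalg.solve(w["mtx"],np.stack([u[m],v[m],np.ones(m.sum())]))*z[m]
  P=(w["R"].T@(q-w["t"][:,None])).T
  k=(np.hypot(P[:,0]-.4688,P[:,1]-.08)<.026)&(P[:,2]>.085)&(P[:,2]<.125)
  print(n,k.sum(),np.percentile(P[k,2],[5,50,95]) if k.any() else 0)
a=np.radians(np.linspace(186.4,263.3,11));C=np.array([.5430,.0883]);X=C+.0748*np.c_[np.cos(a),np.sin(a)]
D=np.c_[np.diff(X,axis=0),np.zeros(10)]
print((D@M).round(4).tolist(),X[0],X[-1])
E
```

```text
23.525 [0.4685 0.081  0.0645] (np.float64(-87.489962086651), array([-0.0003, -0.    , -1.    ])) [ 0.396   1.0801 -1.2478  2.0972  1.2618  1.0715  1.6452] 0.6227027632329901 M [ 0.2322 -1.0746  0.0288]
level turn [ 0.0003 -0.     -0.    ]
[ 6.0692  0.7518 -0.5218]
scene 295 [0.0939 0.1124 0.114 ]
top 1 [0.11 0.11 0.11]
[[0.0099, -0.0014, -0.0], [0.0097, -0.0027, -0.0], [0.0092, -0.0039, -0.0], [0.0086, -0.0051, -0.0], [0.0079, -0.0062, -0.0], [0.0069, -0.0072, -0.0], [0.0059, -0.0081, -0.0], [0.0048, -0.0088, -0.0], [0.0036, -0.0094, -0.0], [0.0023, -0.0098, -0.0]] [0.4687 0.08  ] [0.5343 0.014 ]
```

Request:
servo_tool:
  translation:
    - [0.0099,-0.0014,0]
    - [0.0097,-0.0027,0]
    - [0.0092,-0.0039,0]
    - [0.0086,-0.0051,0]
    - [0.0079,-0.0062,0]
    - [0.0069,-0.0072,0]
    - [0,0,0]
  turn:
    - [0,0,0]
    - [0,0,0]
    - [0,0,0]
    - [0,0,0]
    - [0,0,0]
    - [0,0,0]
    - [0,0,0]

```text
clock: 24.5
tool_pos: [0.4963, 0.0287, 0.0636]
eef_rot: [0.722, -0.692, -0.001, 0.002]
contact_force: [1.5, 1.3, -1.8]
opening: 0.622
finger_force: 25.0
```

Request:
servo_tool:
  translation:
    - [0.0059,-0.0081,0]
    - [0.0048,-0.0088,0]
    - [0.0036,-0.0094,0]
    - [0.0023,-0.0098,0]
    - [0,0,0]
  turn:
    - [0,0,0]
    - [0,0,0]
    - [0,0,0]
    - [0,0,0]
    - [0,0,0]

```text
clock: 25.12
tool_pos: [0.5339, 0.0128, 0.0634]
eef_rot: [0.722, -0.692, 0.0, 0.002]
contact_force: [-0.9, -6.2, -0.4]
opening: 0.619
finger_force: 25.0
```

```bash
python3 st.py .5343 .014 .0645
```

```text
25.125 [0.5339 0.0128 0.0634] (np.float64(-87.61429730841724), array([-0.0023, -0.0038, -1.    ])) [ 0.519   1.1142 -1.2332  1.9245  1.2182  1.1288  1.9379] 0.6190808914304173 M [-1.0459  0.0908 -0.0679]
level turn [ 0.0025 -0.0037 -0.    ]
move [-0.0011 -0.0005 -0.0011]
```

Request:
servo_tool:
  translation:
    - [-0.001,-0.0015,0]
    - [0,0,0]
    - [0,0,0]
  turn:
    - [0,0,0]
    - [0,0,0]
    - [0,0,0]

```text
clock: 25.5
tool_pos: [0.5343, 0.0127, 0.0632]
eef_rot: [0.722, -0.692, 0.001, 0.004]
contact_force: [-1.0, -6.6, -1.2]
opening: 0.624
finger_force: 25.0
```

Request:
servo_tool:
  translation:
    - [-0.001,-0.002,0]
    - [0,0,0]
    - [0,0,0]
  turn:
    - [0,0,0]
    - [0,0,0]
    - [0,0,0]

```text
clock: 25.88
tool_pos: [0.5345, 0.0126, 0.0626]
eef_rot: [0.722, -0.692, 0.001, 0.006]
contact_force: [-3.7, -8.5, -0.4]
opening: 0.623
finger_force: 25.0
```

```bash
python3 st.py .5343 .014 .0645; python3 - <<'E'
from plant import r,optics
import numpy as np,cv2
from h import *
np.set_printoptions(precision=4,suppress=True)
c=optics.snapshot("scene");w=optics.snapshot("wrist");np.savez("s7.npz",**c)
im=np.hstack([cv2.resize(c["img"][170:270,180:310],(520,400)),cv2.resize(w["img"][100:400,210:430],(280,400))])
cv2.imwrite("pics/s7.png",im[:,:,::-1])
for X in([.5343,.014,.1125],[.5343,.014,.08],[.543,.0883,.1]): print(proj(c,X),(proj(c,X)-[180,170])*4)
E
```

```text
25.875 [0.5345 0.0126 0.0626] (np.float64(-87.56133687286648), array([-0.0067, -0.0089, -0.9999])) [ 0.5142  1.1159 -1.2303  1.9182  1.2148  1.1351  1.9421] 0.6230340864902459 M [-1.775   0.7094  0.0445]
level turn [ 0.0071 -0.0086 -0.    ]
move [-0.0014  0.0002 -0.0019]
[266.4641 209.8286] [345.8563 159.3143]
[267.1199 225.2541] [348.4794 221.0162]
[252.4513 203.4004] [289.8053 133.6014]
```

View pics/s7.png

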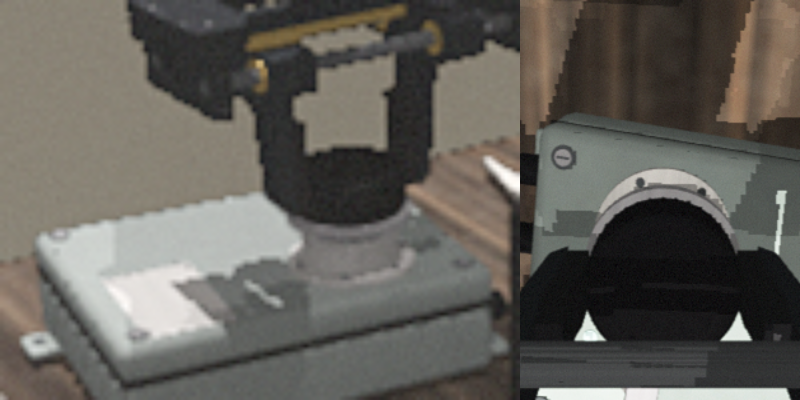

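The crop shows the cap held over the port neck, ring and neck concentric at crop (350,230). It is resting against the stop, so I'll relax the side forces.

Request:
servo_tool:
  translation:
    - [0.004,0.002,0]
    - [0,0,0]
    - [0,0,0]
  turn:
    - [0,0,0]
    - [0,0,0]
    - [0,0,0]

```text
clock: 26.35
tool_pos: [0.5346, 0.0128, 0.064]
eef_rot: [0.723, -0.691, -0.001, 0.001]
contact_force: [-0.4, -2.8, -0.7]
opening: 0.623
finger_force: 25.0
```

```bash
python3 st.py .5343 .014 .0645
```

```text
26.35 [0.5346 0.0128 0.064 ] (np.float64(-87.46052908634714), array([-0.0023, -0.001 , -1.    ])) [ 0.5212  1.1148 -1.2351  1.9221  1.2163  1.1288  1.9449] 0.6230544265300331 M [-0.56    0.3398  0.0084]
level turn [ 0.0024 -0.0009 -0.    ]
move [-0.0012  0.0003 -0.0005]
```

Request:
servo_tool:
  translation:
    - [0.0015,0,0.003]
    - [0,0,0.003]
    - [0,0,0.003]
    - [0,0,0.001]
    - [0,0,0]
  turn:
    - [0,0,0]
    - [0,0,0]
    - [0,0,0]
    - [0,0,0]
    - [0,0,0]

```text
clock: 26.98
tool_pos: [0.5347, 0.0128, 0.054]
eef_rot: [0.723, -0.691, -0.001, 0.0]
contact_force: [-2.5, 4.0, -0.7]
opening: 0.624
finger_force: 25.0
```

Request:
servo_tool:
  translation:
    - [0,0,0.001]
    - [0,0,0.001]
    - [0,0,0]
  turn:
    - [0,0,0]
    - [0,0,0]
    - [0,0,0]

```text
clock: 27.35
tool_pos: [0.5347, 0.0127, 0.0522]
eef_rot: [0.723, -0.691, -0.001, 0.0]
contact_force: [-2.9, 4.3, -1.3]
opening: 0.62
finger_force: 25.0
```

Request:
servo_tool:
  translation:
    - [0,0,0.001]
    - [0,0,0.001]
    - [0,0,0]
  turn:
    - [0,0,0]
    - [0,0,0]
    - [0,0,0]

```text
clock: 27.72
tool_pos: [0.5347, 0.0128, 0.0506]
eef_rot: [0.723, -0.691, -0.001, -0.0]
contact_force: [-3.2, 4.5, 1.1]
opening: 0.62
finger_force: 25.0
```

Request:
servo_tool:
  translation:
    - [0,0,0.001]
    - [0,0,0]
  turn:
    - [0,0,0]
    - [0,0,0]

```text
clock: 27.98
tool_pos: [0.5347, 0.0128, 0.0503]
eef_rot: [0.723, -0.691, -0.001, -0.0]
contact_force: [-3.6, 2.1, 7.1]
opening: 0.621
finger_force: 25.0
```

Lugs are on the threads (lift ≈6.7 mm, 7 N). Turning clockwise.

Request:
servo_tool:
  translation:
    - [0,0,0]
    - [0,0,0]
    - [0,0,0]
    - [0,0,0]
    - [0,0,0]
  turn:
    - [0,0,0.12]
    - [0,0,0.12]
    - [0,0,0.12]
    - [0,0,0.12]
    - [0,0,0.12]

```text
clock: 28.6
tool_pos: [0.5343, 0.0129, 0.0498]
eef_rot: [-0.485, 0.874, 0.001, -0.001]
contact_force: [-4.9, 3.6, 4.6]
opening: 0.62
finger_force: 25.0
```

```bash
python3 st.py
```

```text
28.6 [0.5343 0.0129 0.0498] (np.float64(-121.95449525830708), array([-0.002 ,  0.0015, -1.    ])) [ 0.4953  1.0966 -1.1517  1.9303  1.2142  1.047   1.3486] 0.6203673601678393 M [0.8238 0.9978 0.1225]
level turn [0.0025 0.0002 0.    ]
```

Request:
servo_tool:
  translation:
    - [0,0,0.0003]
    - [0,0,0.0003]
    - [0,0,0.0003]
    - [0,0,0.0003]
    - [0,0,0.0003]
  turn:
    - [0,0,0.12]
    - [0,0,0.12]
    - [0,0,0.12]
    - [0,0,0.12]
    - [0,0,0.12]

```text
clock: 29.22
tool_pos: [0.534, 0.0132, 0.0477]
eef_rot: [-0.205, 0.979, 0.001, -0.001]
contact_force: [-4.1, 5.1, -1.0]
opening: 0.621
finger_force: 25.0
```

Request:
servo_tool:
  translation:
    - [0,0,0.0004]
    - [0,0,0.0004]
    - [0,0,0.0004]
    - [0,0,0.0004]
    - [0,0,0.0004]
  turn:
    - [0,0,0.12]
    - [0,0,0.12]
    - [0,0,0.12]
    - [0,0,0.12]
    - [0,0,0.12]

```text
clock: 29.85
tool_pos: [0.534, 0.0137, 0.0462]
eef_rot: [0.093, 0.996, 0.001, -0.001]
contact_force: [-4.8, 5.1, 3.4]
opening: 0.62
finger_force: 25.0
```

```bash
python3 st.py
```

```text
29.85 [0.534  0.0137 0.0462] (np.float64(169.3246650285532), array([-0.0024,  0.0027, -1.    ])) [ 0.4291  1.0188 -0.9815  1.9351  1.1404  0.889   0.2054] 0.6202029489203735 M [1.0729 0.9948 0.0691]
level turn [ 0.0022 -0.0029 -0.    ]
```

Engaged: lift ≈2.6 mm. Continuing.

Request:
servo_tool:
  translation:
    - [0,0,0.0003]
    - [0,0,0.0003]
    - [0,0,0.0002]
    - [0,0,0.0002]
    - [0,0,0.0002]
  turn:
    - [0,0,0.12]
    - [0,0,0.12]
    - [0,0,0.12]
    - [0,0,0.12]
    - [0,0,0.12]

```text
clock: 30.48
tool_pos: [0.5342, 0.0141, 0.0451]
eef_rot: [0.383, 0.924, 0.001, -0.001]
contact_force: [-5.3, 5.6, 3.3]
opening: 0.622
finger_force: 25.0
```

Request:
servo_tool:
  translation:
    - [0,0,0]
    - [0,0,0]
    - [0,0,0]
  turn:
    - [0,0,0.1]
    - [0,0,0.1]
    - [0,0,0]
  grip_force: 35

```text
clock: 30.85
tool_pos: [0.5343, 0.0142, 0.0451]
eef_rot: [0.472, 0.882, 0.001, -0.001]
contact_force: [-4.7, 5.4, 2.2]
opening: 0.619
finger_force: 35.0
```

```bash
python3 st.py
```

```text
30.85 [0.5343 0.0142 0.0451] (np.float64(123.66916619137822), array([-0.0018,  0.003 , -1.    ])) [ 0.3647  0.963  -0.841   1.9384  1.0641  0.7709 -0.529 ] 0.6194126134602299 M [ 1.2044  0.8057 -0.1205]
level turn [ 0.0002 -0.0035 -0.    ]
```

Request:
servo_tool:
  translation:
    - [0,0,0]
    - [0,0,0]
  turn:
    - [0,0,0.1]
    - [0,0,0.1]

```text
clock: 31.1
tool_pos: [0.5346, 0.0139, 0.045]
eef_rot: [0.557, 0.831, 0.001, -0.001]
contact_force: [-2.4, 4.8, 2.1]
opening: 0.62
finger_force: 35.0
```

```bash
python3 st.py
```

```text
31.1 [0.5346 0.0139 0.045 ] (np.float64(112.35402395641145), array([-0.0007,  0.0021, -1.    ])) [ 0.3455  0.9487 -0.8016  1.9397  1.0414  0.7402 -0.7071] 0.6199435055100618 M [0.6336 0.6333 1.6479]
level turn [ 0.0001 -0.0022 -0.    ]
```

Request:
servo_tool:
  translation:
    - [0,0,0]
    - [0,0,0]
  turn:
    - [0,0,0.1]
    - [0,0,0.1]

```text
clock: 31.35
tool_pos: [0.5355, 0.0094, 0.045]
eef_rot: [0.637, 0.771, -0.002, 0.002]
contact_force: [-1.0, -3.9, 5.1]
opening: 0.629
finger_force: 35.0
```

```bash
python3 st.py
```

```text
31.35 [0.5355 0.0094 0.045 ] (np.float64(100.87744873470753), array([ 0.0002, -0.0057, -1.    ])) [ 0.3258  0.9337 -0.7561  1.9393  1.0173  0.7126 -0.8821] 0.6285201116475141 M [-0.8759  0.4132  1.772 ]
level turn [-0.0009  0.0056 -0.    ]
```

The torque jumped to 1.65 N m and then the fingers slipped, so the hard stop is reached. Releasing.

Request:
servo_tool:
  translation:
    - [0,0,0]
    - [0,0,0]
    - [0,0,0]
    - [0,0,-0.01]
    - [0,0,-0.04]
    - [0,0,-0.05]
    - [0,0,-0.05]
    - [0,0,0]
  turn:
    - [0,0,0]
    - [0,0,0]
    - [0,0,0]
    - [0,0,0]
    - [0,0,0]
    - [0,0,0]
    - [0,0,0]
    - [0,0,0]
  grip: 0.88

```text
clock: 32.35
tool_pos: [0.5374, 0.0128, 0.1984]
eef_rot: [0.638, 0.77, 0.002, 0.002]
contact_force: [0.9, 0.8, -0.8]
opening: 0.876
finger_force: 0.0
```

```bash
python3 - <<'E'
from plant import r,optics
import numpy as np,cv2
from h import *
np.set_printoptions(precision=4,suppress=True)
s=r.get_state();print(s["clock"],s["tool_pos"],s["contact_force"])
ims=[]
for n in("top","scene","wrist"):
  w=optics.snapshot(n);v,u=np.mgrid[0:480,0:640];z=w["z_map"];m=(z>0)
  q=np.linalg.solve(w["mtx"],np.stack([u[m],v[m],np.ones(m.sum())]))*z[m]
  P=(w["R"].T@(q-w["t"][:,None])).T
  k=(np.hypot(P[:,0]-.534,P[:,1]-.0138)<.035)&(P[:,2]>.088)&(P[:,2]<.12)
  if k.sum()>9: print(n,k.sum(),cv2.minEnclosingCircle(P[k][:,:2].astype(np.float32)),np.percentile(P[k,2],[50,95]))
  ims.append(w["img"])
cv2.imwrite("pics/end.png",np.hstack([cv2.resize(ims[1][200:260,190:290],(400,300)),cv2.resize(ims[2],(400,300))])[:,:,::-1])
E
```

```text
32.35 [0.5374 0.0128 0.1984] [ 0.888   0.7556 -0.8274]
top 264 ((0.5413010120391846, 0.0038554687052965164), 0.024162864312529564) [0.0925 0.0953]
scene 319 ((0.5319242477416992, 0.011473309248685837), 0.029483351856470108) [0.0934 0.0948]
wrist 3154 ((0.5342829823493958, 0.013724470511078835), 0.0280886460095644) [0.0935 0.0948]
```

View pics/end.png

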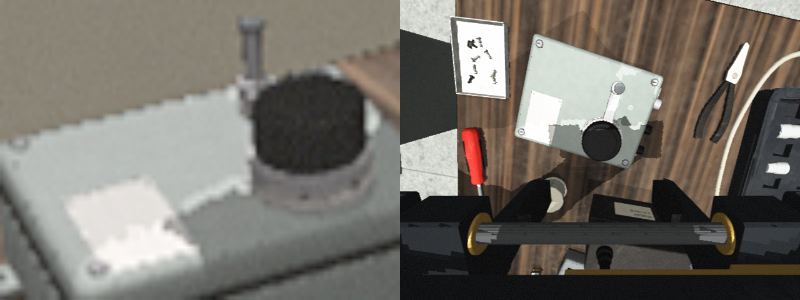

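The cap sits level on the port: top at z ≈0.0937, centre (0.534,0.0137), and the arm is clear.

```bash
python3 -c "
from plant import r
print(r.finish_job())"
```

```text
the job is handed in; nothing more can be done
None
```

The job is handed in at about 32 s: the cartridge is fully home in the recorder, the cap is screwed clockwise to its hard stop over it, the gripper is clear, and I did not touch the solder reel, bottle or tape.

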